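# Unlock the sample tray and present it level to the code reader

## Robot

A 6-joint arm with a two-finger parallel gripper is mounted at the origin on the work surface. World frame = base frame: x ahead of the robot, y to its left, z up, the work surface at z = 0. Lengths are in m, angles in rad, forces in N, time in s.
With the tool pointing down it reaches from about 0.35 to 0.775 m from the base axis. Payload 7.3 kg.
Tool frame: the origin (TCP) lies at the centre of the arm's flange, where the gripper is bolted on; the fingertips stand 178 mm ahead of it and the grasp point (between the pads) lies 159 mm ahead of it (tip_extent is the distance from the TCP to the fingertips, in m); z points along the fingers, y is the line along which they close (so a half turn about z gives the same grasp; the last joint's range is limited). The gripper opens to 92 mm and grips with 3 to 60 N. Pads are 19 mm wide; open, the fingers measure 130 mm over their backs; the gripper's body (75 mm by 190 mm) begins 47 mm behind the grasp point.
Start: joints at [-1.421, 0.342, 1.524, -0, 1.275, -0.146], TCP at [0.153, -0.502, 0.405] pointing down, gripper open.
Joint ranges: [-2.53, 2.53], [-0.77, 2.02], [0.04, 2.7], [-1, 4.14], [0.28, 2.66], [-3.11, 3.11]. Speed limits (rad/s): [2.57, 2.57, 3.14, 3.14, 3.14, 3.14].

## Interface

Orientations are given as [roll, pitch, yaw] about the fixed x, y, z axes, in that order (R = Rz(yaw) Ry(pitch) Rx(roll)).
In Python, from cell import * gives the robot as it stands.
- The arm moves only by the tool arm_command, never from a script. Its arguments are lists of equal length, an entry for each row: "xyz": the shift along the world's x, y, z in mm, a list of three; "spin": the turn about the world's z in degrees. In form: {"xyz": [[tx, ty, tz], ...], "spin": [spin, ...]}. A call has 1 to 20 rows; each row shifts and turns the commanded pose from where the row before left it; what a row does not reach is not made up. A row lasts 1/10 s, in which the tool goes at most 50 mm and 8.59 degrees, less where a joint would pass 70% of its speed; a pose out of reach is approached as far as the arm can. A call with a gripper value outside its range is refused whole. "jaw" is the opening, from -1 (shut) to 1 (fully open), set as the call begins (left out, the last holds). The fingers move at their own pace and stop on an object; "squeeze" is the grip in N (left out, the last holds). Time passes only in rows, so rows that do not move let the fingers close. It gives the time, the measured TCP pose, the force, the opening and the grip force at its end, in the units of the state.
- observe(): the state, without advancing time (a new reading comes with each control period).
- read_camera(name): name is "side" or "top"; returns a dict with "img" (480x640x3 uint8, red, green, blue), "depth" (480x640 float32, m along the optical axis (not along the pixel's ray), 0 where there is no reading), "fx", "fy", "cx", "cy" (pixels), "dist_coeffs" ([k1, k2, p1, p2, k3] as OpenCV has them; the pictures are not rectified), "world_from_camera" (4x4, takes a point from camera to world coordinates). Camera axes: x right, y up, looking along -z (the intrinsics and any distortion apply to the point x, -y, -z); pixel columns grow to the right and rows downward; lengths in m; the calibration is good to about 2 mm. A picture is of the moment at which its call begins.
- hand_in(): hands the job in; it is judged then, once.
The state is a dict: "time": time; "qpos": joint angles; "qvel": joint speeds; "joint_efforts": joint torques, N m; "tool_pos": TCP position; "tool_rot": TCP orientation; "contact_force": force on the tool from outside, world axes, zero at the start; "torque": the same for the moment, N m; "opening": finger opening in m; "grip_force": force on a finger pad.
Only numpy, scipy, OpenCV 4.12 (cv2) and the standard library are available. Lean on these libraries where they do the work, as an engineer would, in place of code of your own. Each camera call takes 0.05 s, during which the arm holds its last target. There are 200 camera calls.

## Task

On the red loading deck, slide the yellow transport lock all the way to its end stop, away from the tray, then lift the sample tray by its blue grip and carry it over the code reader without letting the loose steel ball leave its pocket. Finish while still holding the tray: level, still and centred over the reader's glass window, its underside about 10 cm above the glass, touching nothing but the gripper. Leave the lock open and everything else on the bench where it is.

Things in the scene. Friction and masses are not known exactly. Their poses are not given: they have to be found in the camera images.
- deck: fixed dark-red loading deck with aluminium top, 150 mm (its x) by 270 mm (its y), top 50 mm above the bench. Origin at the centre of its underside, z up. Tray's nest centred at deck y = -50 mm: steel guides 7 mm high on three sides, 3 mm play, so the tray comes out straight up. The lock slides along deck y on the other half; its track ends in a steel stop.
- lock (a joint): transport lock, slide along deck +y, 0 to 0.05 m. Near 0 (it starts between 0 and 0.012) its flat yellow tongue, 40 mm wide, reaches over the tray and stops it from being lifted; at 0.05 it is against its end stop and the tray is free. Friction about 2 N; stays where it is left.
- lock_grip (a point): point on the axis of the lock's upright yellow knob, 15 mm below its top, 95 mm above the bench. The knob is 18 x 18 mm and 40 mm tall, sides parallel to deck x and y, on a black carriage 42 mm (deck x) by 40 mm (deck y), top 70 mm above the bench. The point moves with the knob, to deck +y as the lock opens.
- tray: loose white tray, 86 mm (its x) by 127 mm (its y), plate 12 mm thick, 0.15 to 0.3 kg. Origin at the centre of its underside, z up. Starts in the deck's nest, axes parallel to the deck's (within 1 degree), underside 50 mm above the bench. Blue upright grip at its middle, 14 mm thick (tray x), 36 mm long (tray y), top 57 mm above the underside. Grey dots printed on the +y half.
- tray_grip (a point): point inside the tray's blue grip, on the tray's centre line, 45 mm above the tray's underside and 12 mm below the grip's top.
- pocket (a point): place of the ball's centre when it sits in the middle of the tray's pocket, at tray x = 0, y = -41 mm, 19 mm above the tray's underside. The pocket is round, 35 mm across, and only 4 mm deep, open at the top.
- ball_center (a point): centre of the loose polished steel ball, 22 mm diameter, about 44 g; it can roll about 8 mm from the pocket's middle before it meets the rim, and jumps out if the tray is tipped steeply (some 45 degrees) or jerked.
- reader: fixed black code reader, 160 x 160 mm, 50 mm high, with a grey top, a teal glass window 100 x 100 mm framed in green. Origin at the centre of its underside. It may stand on either side of the robot, the deck on the other.
- window (a point): centre of the reader's glass window, on its top face, 50 mm above the bench.
- jar: bystander: small amber jar, 36 mm diameter, 60 mm tall, origin under its centre
- vial: bystander: small clear vial with green cap, 28 mm diameter, 50 mm tall, origin under its centre
- tube: bystander: small white screw-cap pot with red cap, 28 mm diameter, 45 mm tall, origin under its centre
- spatula: bystander: flat lab spatula, blue handle and steel blade, 140 mm long (along its x), 16 mm wide, 6 mm high, lying on the bench, origin under its middle
There are look-alikes about, which are no part of the job. What is shaped like the tray but green is not meant.

How it is judged:
By the outcome, as a careful person would: the job done as asked, in the order asked, and still so for the second after the job is handed in, while the arm keeps its last pose, push and grip.
It also fails if it takes over 61 s, if anything falls off the work surface, if the arm or the gripper's body presses on something with over 40 N, if the wrist force passes 120 N, or if a joint passes its speed limit or range.

## Working session

There is one attempt and no reset: what is moved stays moved. The work goes in short steps, Python scripts to look and compute and a tool call to move; the robot and the scene stay as the last step left them, time stands still between calls to the robot, and variables do not carry over. Pictures are saved under pics/ and viewed, at most 10 in all, crops included, and the job is handed in when it is done.

Besides the shell and the picture viewer there is one more tool, called by a JSON object that holds its "fn" and its "kwargs", one argument or row to a line. arm_command: Moves the arm, as the interface text tells. Its arguments: {"type":"object","properties":{"xyz":{"type":"array","items":{"type":"array","items":{"type":"number"}}},"spin":{"type":"array","items":{"type":"number"}},"jaw":{"type":"number"},"squeeze":{"type":"number"}},"required":["xyz","spin"]}

```bash
mkdir -p pics; ls; cat > h.py <<'E'
from cell import *
import numpy as np, cv2
def ray(c,uv):
    K=np.array([[c['fx'],0,c['cx']],[0,c['fy'],c['cy']],[0,0,1.]])
    p=cv2.undistortPoints(np.array(uv,float).reshape(-1,1,2),K,np.array(c['dist_coeffs'],float)).reshape(-1,2)
    d=np.c_[p[:,0],-p[:,1],-np.ones(len(p))]
    T=np.array(c['world_from_camera']); return T[:3,3],d@T[:3,:3].T
def onplane(c,uv,z):
    o,d=ray(c,uv); return o+d*((z-o[2])/d[:,2])[:,None]
def save(c,n,crop=None,s=1):
    im=c['img'][:,:,::-1]
    if crop: im=im[crop[1]:crop[3],crop[0]:crop[2]]
    cv2.imwrite('pics/'+n,cv2.resize(im,None,fx=s,fy=s,interpolation=cv2.INTER_CUBIC))
def depthpts(c,mask):
    v,u=np.nonzero(mask&(c['depth']>0)); o,d=ray(c,np.c_[u,v])
    return o+d*c['depth'][v,u][:,None]
E
python3 - <<'E'
from h import *
for n in('top','side'):
    c=read_camera(n); save(c,n+'1.png'); np.savez(n+'1.npz',**c)
    print(n,c['fx'],c['dist_coeffs'],np.round(c['world_from_camera'],3).tolist())
s=observe();print(s)
E
```

```text
pics
top 475.0751009129182 [-0.06117019  0.          0.          0.          0.        ] [[0.011, 0.983, -0.181, 0.291], [-1.0, 0.008, -0.017, 0.052], [-0.016, 0.182, 0.983, 1.301], [0.0, 0.0, 0.0, 1.0]]
side 467.05506466320634 [-0.04911173  0.          0.          0.          0.        ] [[0.982, 0.111, -0.152, 0.367], [-0.188, 0.56, -0.807, -0.762], [-0.004, 0.821, 0.571, 0.658], [0.0, 0.0, 0.0, 1.0]]
{'time': 0.1, 'qpos': array([-1.42099253e+00,  3.42645392e-01,  1.52490130e+00,  9.66997449e-06,
        1.27540435e+00, -1.45980851e-01]), 'qvel': array([ 0.00014965, -0.00286258, -0.00339879, -0.00033473,  0.00060857,
       -0.00067521]), 'joint_efforts': array([ 1.57444862e-03, -4.32003379e+01, -2.44694424e+01,  7.18525588e-02,
        5.25904284e-02, -4.41843486e-05]), 'tool_pos': array([ 0.15304719, -0.50207549,  0.40412532]), 'tool_rot': array([-3.14025005e+00, -2.06744630e-04,  2.95781691e-01]), 'contact_force': array([-0.01678541,  0.43031659, -0.29263644]), 'torque': array([0.01797325, 0.01815509, 0.06234025]), 'grip_force': 0.0, 'opening': 0.09153960166886403}
```

View pics/top1.png

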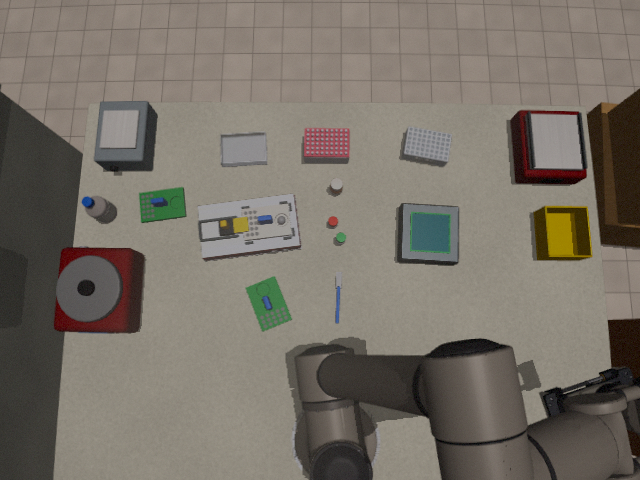

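View pics/side1.png

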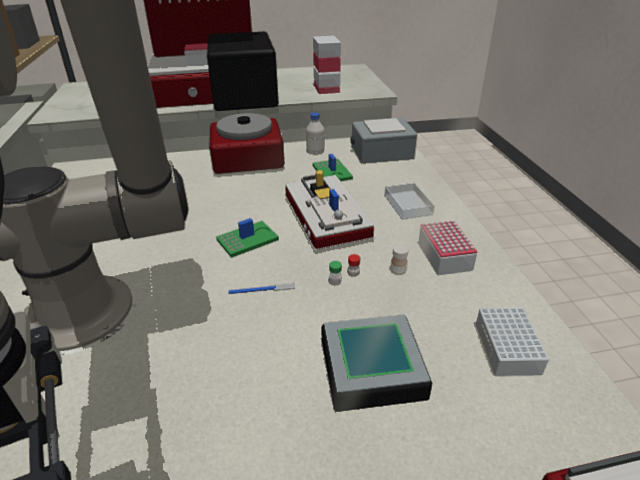

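The top view shows the deck at about (248,226), with the yellow lock at (240,226), the white tray's blue grip at (265,219) and the ball at (281,219). The reader is at (430,234). The jar (337,186), red pot (333,222), green vial (341,238) and spatula (338,300) stand between the deck and the reader. The side view agrees: knob (320,180), grip (334,200), reader (376,350).

Things that could be taken for the tray: the green tray at (163,205), the green tray at (268,304), and the white tray in the deck at (265,219). I choose the white one in the red deck. Next I'll check it in a close crop and measure.

```bash
cat > m.py <<'E'
from h import *
import sys
def rect(mask,near=None):
    cs,_=cv2.findContours(mask.astype(np.uint8),cv2.RETR_EXTERNAL,cv2.CHAIN_APPROX_NONE)
    return [(cv2.contourArea(x),cv2.minAreaRect(x)) for x in cs if len(x)>12]
t=dict(np.load('top1.npz')); s=dict(np.load('side1.npz'))
save(t,'crop1.png',(190,185,310,265),6)
for n,c in(('top',t),('side',s)):
    hsv=cv2.cvtColor(c['img'],cv2.COLOR_RGB2HSV); H,S,V=cv2.split(hsv)
    roi=np.zeros(H.shape,bool)
    if n=='top': roi[190:265,195:305]=1
    else: roi[160:250,285:375]=1
    for nm,m in(('blue',(H>105)&(H<125)&(S>140)&(V>50)&roi),('yellow',(H>17)&(H<32)&(S>140)&(V>80)&roi),('teal',(H>75)&(H<105)&(S>80)&(V>40))):
        for a,r in rect(m):
            if nm=='teal' and a<800: continue
            print(n,nm,a,np.round(r[0],1),np.round(r[1],1),round(r[2],1))
        P=depthpts(c,m)
        if nm!='teal':
            z=P[:,2]; print('  z range',np.percentile(z,[1,50,99]).round(4))
            for lo,hi in((.05,.06),(.06,.075),(.075,.1),(.1,.125)):
                q=P[(z>lo)&(z<hi)]
                if len(q)>3: print('   ',lo,len(q),q.min(0).round(4),q.max(0).round(4),q.mean(0).round(4))
    # reader window
    m=(H>75)&(H<105)&(S>80)&(V>40)
    cs,_=cv2.findContours(m.astype(np.uint8),cv2.RETR_EXTERNAL,cv2.CHAIN_APPROX_NONE)
    k=max(cs,key=cv2.contourArea); W=onplane(c,k.reshape(-1,2),.05)[:,:2]
    print(n,'window',cv2.minAreaRect((W*1000).astype(np.float32)))
E
python3 m.py
```

```text
top blue 12.0 [264.5 217.5] [ 3. 11.] 90.0
  z range [0.1018 0.1062 0.1101]
    0.1 26 [0.5644 0.1772 0.1017] [0.5734 0.206  0.1104] [0.5691 0.1917 0.1058]
top yellow 29.0 [223. 223.] [6. 6.] 90.0
top yellow 177.5 [240.2 224.5] [14.  14.7] 83.7
  z range [0.0633 0.0687 0.1135]
    0.06 205 [0.536  0.2383 0.0624] [0.5789 0.315  0.0738] [0.5578 0.2607 0.0681]
    0.1 39 [0.5441 0.2904 0.1033] [0.5609 0.307  0.1151] [0.5522 0.2981 0.1089]
top teal 1288.0 [430. 232.] [37.2 37.2] 1.8
top window ((545.322265625, -248.50836181640625), (100.53135681152344, 100.55379486083984), 86.59054565429688)
side blue 118.5 [334. 200.] [20.  8.] 90.0
side blue 52.0 [332. 165.] [10.  6.] 90.0
  z range [0.0176 0.0817 0.1104]
    0.05 4 [0.6239 0.4726 0.05  ] [0.6322 0.4766 0.0517] [0.628  0.4744 0.0507]
    0.06 20 [0.5634 0.1685 0.068 ] [0.5758 0.1957 0.0749] [0.5678 0.1776 0.072 ]
    0.075 70 [0.5628 0.1679 0.0752] [0.5762 0.195  0.1   ] [0.5685 0.1772 0.088 ]
    0.1 51 [0.5633 0.1687 0.1   ] [0.5787 0.1988 0.111 ] [0.5692 0.1814 0.1062]
side yellow 95.5 [322.  192.9] [ 9.4 13.5] 80.5
side yellow 76.5 [319. 178.] [14.  6.] 90.0
  z range [0.0667 0.0721 0.1119]
    0.06 119 [0.5391 0.2331 0.0626] [0.5747 0.2927 0.0739] [0.556  0.2567 0.0703]
    0.075 53 [0.5468 0.2826 0.0755] [0.562  0.2956 0.0997] [0.5544 0.2875 0.0878]
    0.1 39 [0.5462 0.2831 0.1002] [0.5621 0.2966 0.1138] [0.5538 0.2895 0.1068]
side teal 2068.0 [374.9 349.6] [46.4 65.4] 83.3
side window ((548.0989379882812, -250.4462432861328), (100.01994323730469, 100.22077178955078), 86.90157318115234)
```

View pics/crop1.png

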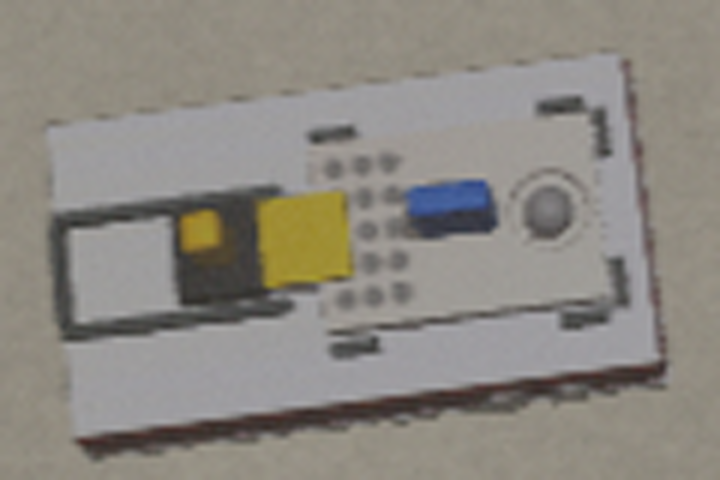

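The crop shows the white tray in the red and aluminium deck. The blue grip's top is near (450,198) in the crop, the ball is at (548,210), the yellow tongue (305,240) overlaps the dotted half, and the knob top is at (201,230). The end stop is on the left, so deck +y points towards about world +y. Next I'll get the deck's axis and refine the points.

```bash
cat > m2.py <<'E'
from h import *
for n,box in(('top',(190,180,310,270)),('side',(275,165,385,255))):
    c=dict(np.load(n+'1.npz'))
    h,w=c['depth'].shape; o,d=ray(c,np.stack(np.meshgrid(range(w),range(h)),-1).reshape(-1,2))
    P=(o+d*c['depth'].reshape(-1,1)); D=P.reshape(h,w,3)
    roi=np.zeros((h,w),bool); roi[box[1]:box[3],box[0]:box[2]]=1
    m=(roi&(D[...,2]>.035)&(D[...,2]<.13)).astype(np.uint8)
    k=max(cv2.findContours(m,0,1)[0],key=cv2.contourArea)
    q=D[m>0]; q=q[(abs(q[:,2]-.05)<.006)]
    r=cv2.minAreaRect((q[:,:2]*1000).astype(np.float32)); print(n,'deck',np.round(r[0],1),np.round(r[1],1),round(r[2],2), 'tops z',np.median(q[:,2]).round(4))
    H,S,V=cv2.split(cv2.cvtColor(c['img'],cv2.COLOR_RGB2HSV))
    # tops: grip z=.107 (bright blue), knob z=.110
    for nm,mm,z in(('grip',(H>105)&(H<125)&(S>100),.107),('knob',(H>14)&(H<34)&(S>120),.110)):
        mm=mm&roi&(D[...,2]>z-.005)&(D[...,2]<z+.006)
        v,u=np.nonzero(mm); W=onplane(c,np.c_[u,v],z)[:,:2]*1000
        r=cv2.minAreaRect(W.astype(np.float32)); print(n,nm,len(W),W.mean(0).round(1),np.round(r[0],1),np.round(r[1],1),round(r[2],1),'V',np.percentile(V[mm],[10,50,90]))
    # ball: grey against tray
E
python3 m2.py
```

```text
top deck [560.1 243.1] [148.7 265.1] 8.16 tops z 0.0494
top grip 55 [567.9 192.8] [567.7 192.5] [11.7 32.1] 6.9 V [131.  147.  153.6]
top knob 37 [551.7 298.3] [552.2 297.9] [16.  15.6] 2.5 V [119.6 155.  159. ]
side deck [568.4 195.4] [148.1 357.3] 7.72 tops z 0.0514
side grip 50 [569.4 182.5] [569.6 184.3] [13.8 41. ] 2.4 V [ 90.8 163.5 170. ]
side knob 30 [554.1 291. ] [554.4 291.9] [22.4 15.4] 79.3 V [115.6 166.  199.2]
```

{"fn": "arm_command", "kwargs": {
  "xyz": [
    [34,25,0],
    [34,25,0],
    [34,25,0],
    [34,25,0],
    [34,25,0],
    [34,25,0],
    [34,25,0],
    [34,25,0],
    [34,25,0],
    [34,25,0],
    [0,0,0]
  ],
  "spin": [8.1,8.1,8.1,8.1,8.1,8.1,8.1,8.1,8.1,8.1,0],
  "jaw": 1,
  "squeeze": 20
}}

```text
time: 1.2
tool_pos: [0.4959, -0.2491, 0.4041]
tool_rot: [3.141, -0.001, 1.718]
contact_force: [-0.2, -1.0, -0.6]
opening: 0.0913
grip_force: 0.0
```

{"fn": "arm_command", "kwargs": {
  "xyz": [
    [4,40,0],
    [4,40,0],
    [4,40,0],
    [4,40,0],
    [4,40,0],
    [4,40,0],
    [4,40,0],
    [4,40,0],
    [4,40,0],
    [4,40,0],
    [4,40,0],
    [4,40,0],
    [4,40,0],
    [0,0,0],
    [0,0,0]
  ],
  "spin": [0,0,0,0,0,0,0,0,0,0,0,0,0,0,0]
}}

```text
time: 2.7
tool_pos: [0.5449, 0.2679, 0.4039]
tool_rot: [-3.14, 0.001, 1.71]
contact_force: [-0.5, -1.2, -0.4]
opening: 0.0919
grip_force: 0.0
```

{"fn": "arm_command", "kwargs": {
  "xyz": [
    [4,15,-30],
    [4,15,-30],
    [0,0,-24],
    [0,0,-10],
    [0,0,0],
    [0,0,0]
  ],
  "spin": [0,0,0,0,0,0]
}}

```text
time: 3.3
tool_pos: [0.5536, 0.2969, 0.312]
tool_rot: [3.14, -0.0, 1.708]
contact_force: [-0.1, 0.2, -0.1]
opening: 0.092
grip_force: 0.0
```

```bash
python3 - <<'E'
from h import *
c=read_camera('side'); save(c,'side2.png',(240,100,440,250),4)
print(observe()['tool_pos'])
E
```

```text
[0.55361375 0.29715398 0.3124784 ]
```

View pics/side2.png

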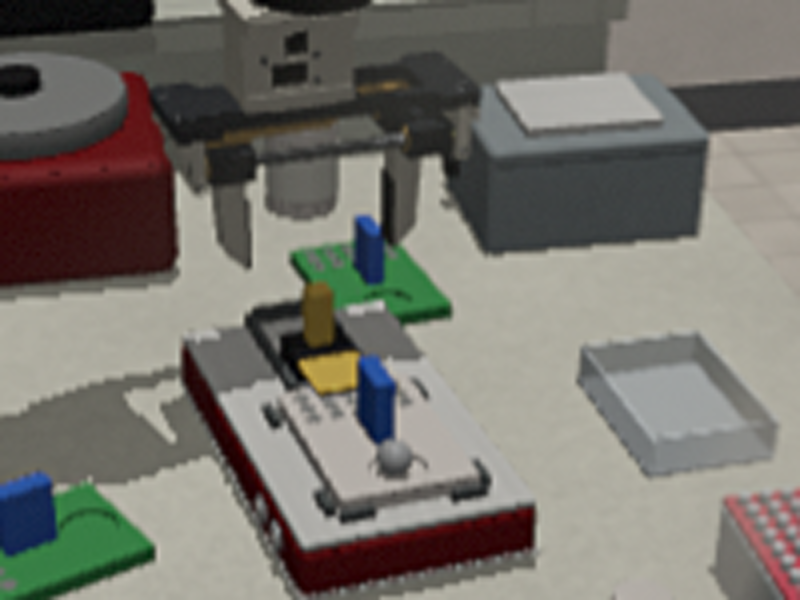

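The crop shows the open fingers at (238,260) and (400,235), either side of the knob at (318,315). The alignment is good, so I'll descend and grip.

{"fn": "arm_command", "kwargs": {
  "xyz": [
    [0,0,-20],
    [0,0,-20],
    [0,0,-12],
    [0,0,-5],
    [0,0,0]
  ],
  "spin": [0,0,0,0,0]
}}

```text
time: 3.85
tool_pos: [0.5532, 0.2977, 0.2539]
tool_rot: [3.141, 0.0, 1.709]
contact_force: [0.5, 0.4, 0.2]
opening: 0.0916
grip_force: 0.0
```

{"fn": "arm_command", "kwargs": {
  "xyz": [
    [0,0,0],
    [0,0,0],
    [0,0,0],
    [0,0,0],
    [0,0,0],
    [0,0,0],
    [0,0,0],
    [0,0,0]
  ],
  "spin": [0,0,0,0,0,0,0,0],
  "jaw": -1,
  "squeeze": 20
}}

```text
time: 4.65
tool_pos: [0.5531, 0.2978, 0.2537]
tool_rot: [3.142, 0.0, 1.71]
contact_force: [-0.4, 0.3, -0.1]
opening: 0.0322
grip_force: 0.0
```

{"fn": "arm_command", "kwargs": {
  "xyz": [
    [0,0,0],
    [0,0,0],
    [0,0,0],
    [0,0,0],
    [0,0,0]
  ],
  "spin": [0,0,0,0,0]
}}

```text
time: 5.15
tool_pos: [0.5535, 0.2978, 0.2538]
tool_rot: [3.14, -0.0, 1.709]
contact_force: [4.1, 0.5, -3.5]
opening: 0.018
grip_force: 20.0
```

{"fn": "arm_command", "kwargs": {
  "xyz": [
    [-0.6,4,0],
    [-0.8,6,0],
    [-0.8,6,0],
    [-0.8,6,0],
    [-0.8,6,0],
    [-0.6,4,0],
    [-0.3,2,0],
    [0,0,0]
  ],
  "spin": [0,0,0,0,0,0,0,0]
}}

```text
time: 5.95
tool_pos: [0.5487, 0.3319, 0.2538]
tool_rot: [3.14, 0.0, 1.71]
contact_force: [4.6, 0.2, -2.6]
opening: 0.0184
grip_force: 20.0
```

{"fn": "arm_command", "kwargs": {
  "xyz": [
    [-0.3,2,0],
    [-0.3,2,0],
    [0,0,0]
  ],
  "spin": [0,0,0]
}}

```text
time: 6.25
tool_pos: [0.5481, 0.3357, 0.2538]
tool_rot: [3.14, 0.0, 1.71]
contact_force: [5.1, -0.3, -2.4]
opening: 0.0178
grip_force: 20.0
```

{"fn": "arm_command", "kwargs": {
  "xyz": [
    [-0.3,2,0],
    [-0.3,2,0],
    [0,0,0]
  ],
  "spin": [0,0,0]
}}

```text
time: 6.55
tool_pos: [0.5476, 0.3397, 0.2538]
tool_rot: [3.14, 0.0, 1.709]
contact_force: [4.9, -0.5, -3.1]
opening: 0.0179
grip_force: 20.0
```

{"fn": "arm_command", "kwargs": {
  "xyz": [
    [-0.3,2,0],
    [-0.3,2,0],
    [0,0,0]
  ],
  "spin": [0,0,0]
}}

```text
time: 6.85
tool_pos: [0.5474, 0.3418, 0.2537]
tool_rot: [3.141, 0.005, 1.709]
contact_force: [6.0, -9.6, 0.1]
opening: 0.0175
grip_force: 20.0
```

{"fn": "arm_command", "kwargs": {
  "xyz": [
    [-0.3,2,0],
    [0,0,0]
  ],
  "spin": [0,0]
}}

```text
time: 7.05
tool_pos: [0.5475, 0.3424, 0.2537]
tool_rot: [-3.141, 0.007, 1.709]
contact_force: [7.1, -17.1, 1.1]
opening: 0.0181
grip_force: 20.0
```

{"fn": "arm_command", "kwargs": {
  "xyz": [
    [-0.3,2,0],
    [0,0,0]
  ],
  "spin": [0,0]
}}

```text
time: 7.25
tool_pos: [0.5475, 0.3432, 0.2537]
tool_rot: [-3.141, 0.01, 1.709]
contact_force: [7.7, -23.7, 1.7]
opening: 0.018
grip_force: 20.0
```

The force rises to 24 N after about 45 mm of travel, so the lock is at its stop. I'll release and rise.

{"fn": "arm_command", "kwargs": {
  "xyz": [
    [0,0,0],
    [0,0,0],
    [0,0,0],
    [0,0,0],
    [0,0,0],
    [0,0,0],
    [0,0,15],
    [0,0,30],
    [0,0,20],
    [0,0,0]
  ],
  "spin": [0,0,0,0,0,0,0,0,0,0],
  "jaw": 1
}}

```text
time: 8.25
tool_pos: [0.5465, 0.3483, 0.3222]
tool_rot: [3.135, -0.002, 1.71]
contact_force: [0.7, 0.1, -0.3]
opening: 0.0906
grip_force: 0.0
```

{"fn": "arm_command", "kwargs": {
  "xyz": [
    [3,-25,0],
    [4,-40,0],
    [5,-40,0],
    [5,-30,0],
    [4,-20,0],
    [0,0,0],
    [0,0,0]
  ],
  "spin": [0,0,0,0,0,0,0]
}}

```text
time: 8.95
tool_pos: [0.5669, 0.1927, 0.3179]
tool_rot: [-3.14, -0.0, 1.708]
contact_force: [-0.3, -0.0, 1.0]
opening: 0.0918
grip_force: 0.0
```

```bash
python3 - <<'E'
from h import *
c=read_camera('side'); save(c,'side3.png',(260,120,420,240),5); np.savez('side3.npz',**c)
t=read_camera('top'); np.savez('top3.npz',**t)
s=observe(); print(s['tool_pos'],s['tool_rot'],s['contact_force'])
H,S,V=cv2.split(cv2.cvtColor(c['img'],cv2.COLOR_RGB2HSV))
m=(H>14)&(H<34)&(S>120)&(V>70); m[:160]=m[240:]=0; m[:,:290]=m[:,345:]=0
P=depthpts(c,m); z=P[:,2]
for lo,hi in((.06,.075),(.08,.115)):
    q=P[(z>lo)&(z<hi)]; print(len(q),q.min(0).round(4),q.max(0).round(4),q.mean(0).round(4))
E
```

```text
[0.5666621  0.19371255 0.31821734] [-3.14088877e+00 -2.80818561e-04  1.71036912e+00] [ 0.82532778  0.00282826 -0.46099446]
116 [0.5328 0.2774 0.0664] [0.5745 0.3357 0.0743] [0.5546 0.2973 0.0702]
38 [0.5492 0.324  0.0818] [0.5568 0.3454 0.1141] [0.5531 0.3315 0.0985]
```

View pics/side3.png

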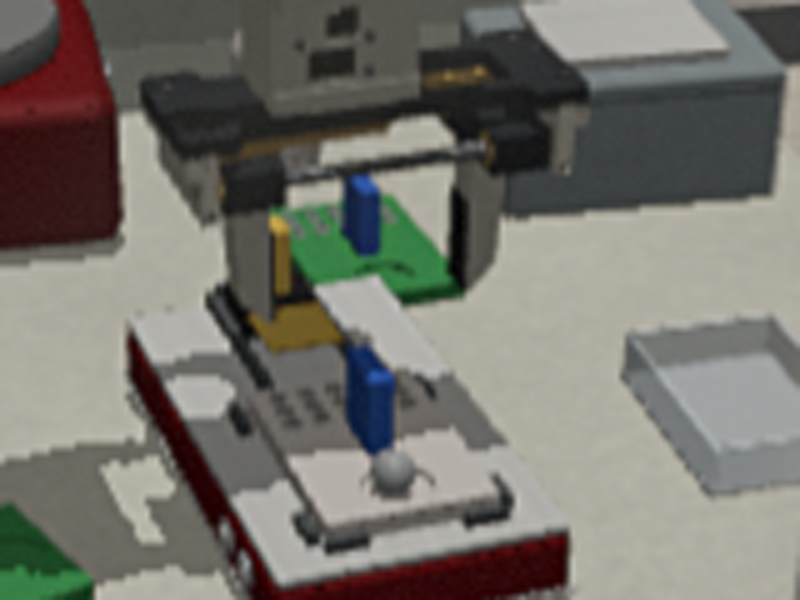

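The crop shows the tongue (300,325) pulled clear of the tray, with the ball (393,472) in its pocket and the fingers either side of the blue grip. I'll descend on the grip.

{"fn": "arm_command", "kwargs": {
  "xyz": [
    [1,-1,-20],
    [1,0,-20],
    [0,0,-16],
    [0,0,-8],
    [0,0,0]
  ],
  "spin": [0,0,0,0,0]
}}

```text
time: 9.55
tool_pos: [0.5684, 0.1926, 0.2535]
tool_rot: [-3.139, 0.0, 1.711]
contact_force: [0.6, -0.1, 0.2]
opening: 0.0917
grip_force: 0.0
```

{"fn": "arm_command", "kwargs": {
  "xyz": [
    [0,0,0],
    [0,0,0],
    [0,0,0],
    [0,0,0],
    [0,0,0],
    [0,0,0],
    [0,0,0],
    [0,0,0],
    [0,0,0],
    [0,0,0],
    [0,0,0],
    [0,0,0],
    [0,0,0],
    [0,0,0],
    [0,0,0]
  ],
  "spin": [0,0,0,0,0,0,0,0,0,0,0,0,0,0,0],
  "jaw": -1,
  "squeeze": 30
}}

```text
time: 11.05
tool_pos: [0.569, 0.1918, 0.2547]
tool_rot: [3.141, -0.0, 1.709]
contact_force: [1.4, 0.1, -0.4]
opening: 0.0136
grip_force: 30.0
```

{"fn": "arm_command", "kwargs": {
  "xyz": [
    [0,0,1],
    [0,0,2],
    [0,0,3],
    [0,0,4],
    [0,0,4],
    [0,0,3],
    [0,0,2],
    [0,0,1],
    [0,0,0],
    [0,0,0]
  ],
  "spin": [0,0,0,0,0,0,0,0,0,0]
}}

```text
time: 12.05
tool_pos: [0.5689, 0.1918, 0.2746]
tool_rot: [-3.141, 0.0, 1.709]
contact_force: [0.2, 0.7, -2.0]
opening: 0.0142
grip_force: 30.0
```

```bash
python3 - <<'E'
from h import *
c=read_camera('side'); save(c,'side4.png',(260,120,420,240),5)
s=observe(); print(s['time'],s['tool_pos'],s['contact_force'],s['torque'])
E
```

```text
12.1 [0.56890015 0.19178153 0.27456036] [ 0.30366202 -0.35202829 -2.62496723] [-0.02081402 -0.1234852  -0.02003804]
```

View pics/side4.png

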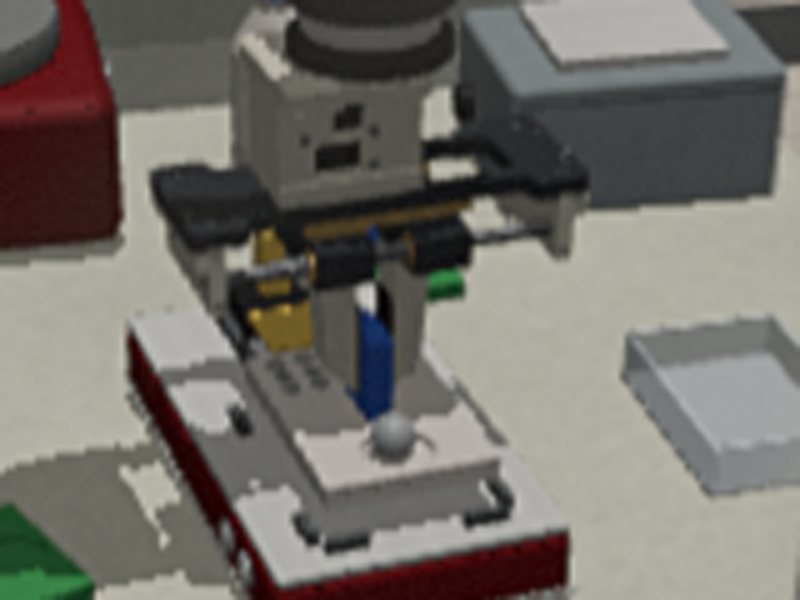

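The crop shows the tray clear of the guides and level, with the ball (392,435) in its pocket. I'll carry it gently.

{"fn": "arm_command", "kwargs": {
  "xyz": [
    [0,0,1],
    [0,0,3],
    [0,0,5],
    [0,0,7],
    [0,0,8],
    [0,0,8],
    [0,0,8],
    [0,0,8],
    [0,0,8],
    [0,0,8],
    [0,0,6],
    [0,0,5],
    [0,0,3],
    [0,0,2],
    [0,0,0],
    [0,0,0]
  ],
  "spin": [0,0,0,0,0,0,0,0,0,0,0,0,0,0,0,0]
}}

```text
time: 13.7
tool_pos: [0.5689, 0.1918, 0.3545]
tool_rot: [-3.141, 0.0, 1.71]
contact_force: [-0.8, 0.1, -2.0]
opening: 0.0138
grip_force: 30.0
```

{"fn": "arm_command", "kwargs": {
  "xyz": [
    [0,-1,0],
    [0,-3,0],
    [0,-5,0],
    [0,-7,0],
    [-0.5,-9,0],
    [-0.5,-11,0],
    [-0.5,-12,0],
    [-0.5,-12,0],
    [-1,-12,0],
    [-1,-12,0],
    [-1,-12,0],
    [-1,-12,0],
    [-1,-12,0],
    [-1,-12,0],
    [-1,-12,0],
    [-1,-12,0],
    [-1,-12,0],
    [-0.5,-12,0],
    [-0.5,-12,0],
    [-0.5,-12,0]
  ],
  "spin": [0,0,0,0,0,0,0,0,0,0,0,0,0,0,0,0,0,0,0,0]
}}

```text
time: 15.7
tool_pos: [0.5564, -0.0132, 0.3547]
tool_rot: [3.141, 0.0, 1.71]
contact_force: [0.1, -0.6, -2.2]
opening: 0.0135
grip_force: 30.0
```

{"fn": "arm_command", "kwargs": {
  "xyz": [
    [-0.5,-12,0],
    [-0.5,-12,0],
    [-1,-12,0],
    [-1,-12,0],
    [-1,-12,0],
    [-1,-12,0],
    [-1,-12,0],
    [-1,-12,0],
    [-1,-12,0],
    [-1,-12,0],
    [-1,-12,0],
    [-0.5,-12,0],
    [-0.5,-11,0],
    [-0.5,-9,0],
    [0,-7,0],
    [0,-5,0],
    [0,-3,0],
    [0,-1,0],
    [0,0,0],
    [0,0,0]
  ],
  "spin": [0,0,0,0,0,0,0,0,0,0,0,0,0,0,0,0,0,0,0,0]
}}

```text
time: 17.7
tool_pos: [0.545, -0.1919, 0.3547]
tool_rot: [3.142, -0.0, 1.71]
contact_force: [1.2, 0.4, -2.0]
opening: 0.0141
grip_force: 30.0
```

Remaining: about (+2, -57.5).

{"fn": "arm_command", "kwargs": {
  "xyz": [
    [0,-1,0],
    [0,-3,0],
    [0,-5,0],
    [0.5,-7,0],
    [0.5,-8.5,0],
    [0.5,-8.5,0],
    [0.5,-8,0],
    [0,-6,0],
    [0,-5,0],
    [0,-3,0],
    [0,-2,0],
    [0,-0.5,0],
    [0,0,0],
    [0,0,0],
    [0,0,0],
    [0,0,0]
  ],
  "spin": [0,0,0,0,0,0,0,0,0,0,0,0,0,0,0,0]
}}

```text
time: 19.3
tool_pos: [0.547, -0.2496, 0.3548]
tool_rot: [3.141, 0.0, 1.71]
contact_force: [-0.1, -0.5, -2.1]
opening: 0.0134
grip_force: 30.0
```

```bash
python3 - <<'E'
from h import *
s=observe(); print(s['time'],s['tool_pos'],s['tool_rot'],s['contact_force'],abs(s['qvel']).max())
for n in('side','top'):
    c=read_camera(n); np.savez(n+'5.npz',**c)
    if n=='side': save(c,'side5.png',(280,180,480,420),2.5)
    else: save(c,'top5.png',(180,160,500,340),2.5)
    H,S,V=cv2.split(cv2.cvtColor(c['img'],cv2.COLOR_RGB2HSV))
    h,w=H.shape; o,d=ray(c,np.stack(np.meshgrid(range(w),range(h)),-1).reshape(-1,2))
    D=(o+d*c['depth'].reshape(-1,1)).reshape(h,w,3)
    # tray plate top
    m=(abs(D[...,2]-.162)<.006)&(abs(D[...,0]-.547)<.1)&(abs(D[...,1]+.25)<.1)&(S<60)&(V>100)
    q=D[m]; r=cv2.minAreaRect((q[:,:2]*1000).astype(np.float32))
    A=np.c_[q[:,:2]-q[:,:2].mean(0),np.ones(len(q))]; k=np.linalg.lstsq(A,q[:,2],rcond=None)[0]
    print(n,len(q),np.round(r[0],1),np.round(r[1],1),round(r[2],1),'slopes/z',k.round(4))
E
```

```text
19.3 [ 0.54698947 -0.24956376  0.35477185] [3.14146438e+00 2.52903935e-05 1.70970812e+00] [-0.10935763 -0.48949379 -2.05571252] 0.0014126970013617927
side 2278 [ 548.5 -252.4] [ 87.3 129.9] 7.6 slopes/z [-1.000e-04  1.880e-02  1.624e-01]
top 106 [ 562.9 -195.6] [35.9 74.1] 57.1 slopes/z [-0.0304 -0.0097  0.1606]
```

View pics/side5.png

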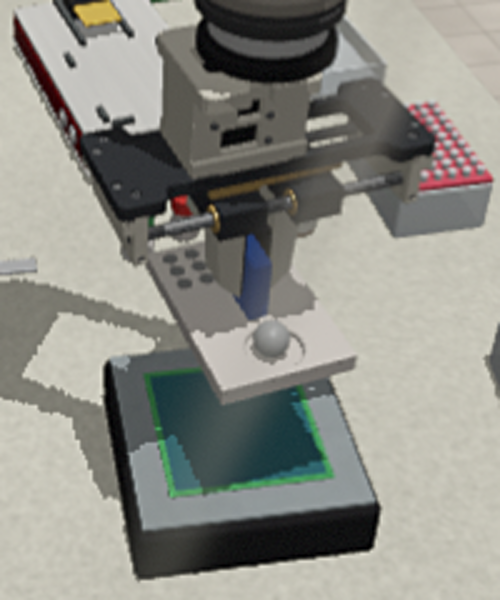

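View pics/top5.png

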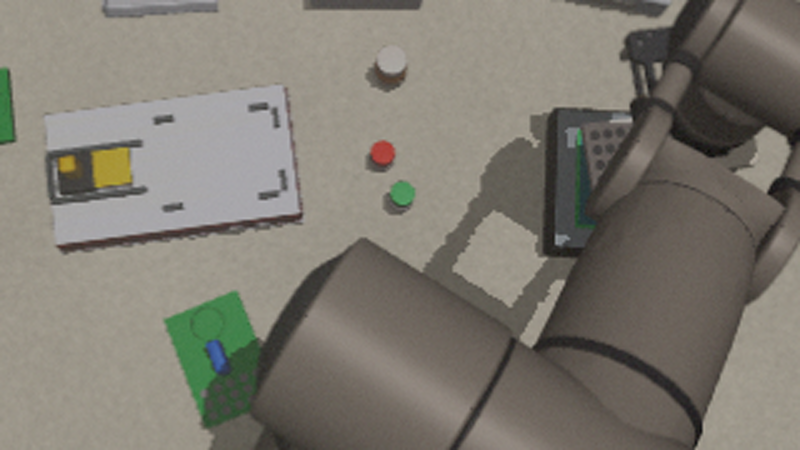

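The side view shows the tray held over the window with the ball (270,340) in its pocket. The top view shows the lock against its stop (62,165), and the jar, pot and vial where they were. I'll compare the 1° slope with the same measurement in the nest.

```bash
python3 - <<'E'
from h import *
for f,z0,cx,cy,a in(('side1',.062,.568,.193,8),('side5',.162,.547,-.2496,8),('side5',.05,.5475,-.2495,-3.4),('side1',.05,.5475,-.2495,-3.4)):
    c=dict(np.load(f+'.npz'))
    P=depthpts(c,np.ones(c['depth'].shape,bool)); a=np.radians(a)
    x=(P[:,0]-cx)*np.cos(a)+(P[:,1]-cy)*np.sin(a); y=-(P[:,0]-cx)*np.sin(a)+(P[:,1]-cy)*np.cos(a)
    m=(abs(P[:,2]-z0)<.008)&(abs(x)<.038)&(abs(y)<.058)
    if z0>.055: m&=~((abs(x)<.02)&(y<.022))
    A=np.c_[x,y,np.ones(len(x))][m]; print(f,z0,m.sum(),np.linalg.lstsq(A,P[m,2],rcond=None)[0].round(4))
E
```

```text
side1 0.062 407 [0.0018 0.0123 0.0638]
side5 0.162 1081 [0.0007 0.0047 0.1631]
side5 0.05 1937 [-0.0031  0.006   0.0513]
side1 0.05 2373 [0.0005 0.0061 0.0513]
```

The tray is level to within the camera's bias. Its underside is about 100 mm above the glass, it is centred within about 2 mm, and it is still, so I'm handing in.

```bash
python3 -c "
from cell import *
print(hand_in())"
```

```text
the job is handed in; nothing more can be done
None
```

I handed the job in with the lock open at its end stop and the tray held still and level about 10 cm above the reader's window, centred to within about 2 mm, with the ball still in its pocket; no verdict came back.

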